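# Find the coating head whose slit drags on the feeler

## Robot

A 6-joint arm with a two-finger parallel gripper is mounted at the origin on the work surface. World frame = base frame: x ahead of the robot, y to its left, z up, the work surface at z = 0. Lengths are in m, angles in degrees, forces in N, time in s.
With the tool pointing down it reaches from about 0.375 to 0.75 m from the base axis. Payload 9 kg.
Tool frame: the origin (TCP) lies where the fingers leave the gripper's body, on its centre line; the fingertips stand 73 mm ahead of it and the grasp point (between the pads) lies 54 mm ahead of it (robot.tip_reach is the distance from the TCP to the fingertips, in m); z points along the fingers, y is the direction in which the jaws open and shut (so a half turn about z gives the same grasp; the last joint's range is limited). The gripper opens to 85 mm and grips with 20 to 120 N. Pads are 22 mm wide; open, the fingers measure 114 mm over their backs; the gripper's body (76 mm by 85 mm) begins 54 mm behind the grasp point. The pads swing forward as they close: fully open they stand 13 mm farther back than shut.
Start: joints at [63.558, 5.964, 5.575, 89.605, 0, 77.527], TCP at [0.145, 0.582, 0.304] pointing down, gripper open.
Joint ranges: [-171.21, 171.21], [-48.23, 106.86], [-62.78, 66.21], [-105.2, 120.99], [-86.42, 89.51], [-180, 180]. Speed limits (degrees/s): [127.2, 127.2, 147.25, 180, 180, 180].

## Interface

Orientations are given as [roll, pitch, yaw] about the fixed x, y, z axes, in that order (R = Rz(yaw) Ry(pitch) Rx(roll)).
In Python, from plant import robot gives the robot as it stands. Calls block until the motion is done:
- robot.move_pose(position, orientation): joint-space move of the TCP to a pose.
- robot.line_to(position, vel=0.15, rotation=None, guard=None): straight line of the TCP; rotation=None keeps the orientation; vel is the mean speed in m/s. With guard (N) it stops when the force on the tool has changed by that much, and returns True; else False.
- robot.goto_joints(angles): joint-space move.
- robot.set_gripper(opening): finger opening in m; the grip force is fixed at half the most; returns when the fingers have stopped.
- robot.pause(seconds).
- robot.ik(position, orientation): joint angles nearest the present ones, or None.
- robot.observe(): the state.
- robot.grab_frame(name): name is "side" or "top"; returns the picture (480x640x3 uint8, blue, green, red); there is no depth.
- robot.get_calibration(name): a dict with "vertical_fov" (degrees; the focal length in pixels is half the picture's height over the tangent of half this angle, whatever the lens; pixels are square), "cx", "cy" (the principal point, pixels), "rvec" (rotation vector, rad) and "tvec" (3), from world to camera coordinates, as OpenCV has them. Camera axes: x right, y down, z forward; pixel columns grow to the right and rows downward; lengths in m; the calibration is good to about 2 mm. A picture is of the moment at which its call begins. get_calibration takes no time and is no camera call.
A pose or a line that the arm cannot do raises robot.IKError and nothing moves.
- robot.job_done(): hands the job in, once; it reports no verdict.
The state is a dict: "time": time; "q": joint angles; "qvel": joint speeds; "joint_torque": joint torques, N m; "tool_pos": TCP position; "tcp_rot": TCP orientation; "ft_force": force on the tool from outside, world axes, zero at the start; "torque": the same for the moment, N m; "gripper_width": finger opening in m.
Only numpy, scipy, OpenCV 4.12 (cv2) and the standard library are available. Lean on these libraries where they do the work, as an engineer would, in place of code of your own. Each camera call takes 0.05 s, during which the arm holds its last target. There are 200 camera calls.

## Task

Take the feeler out of its stand and try it, blade down, in the slits of the four coating heads until you find the one where it slides in with a light, steady drag: the others stop the tip short or let it drop in loose. Leave the feeler standing upright in that head, let go of, with the black line on its blade about level with the head's top, held up by the drag alone. Feel your way in gently, never ramming the blade against a head (stay under 25 N), and leave the other things on the bench alone.

Things in the scene. Friction and masses are not known exactly. Their poses are not given: they have to be found in the camera images.
- feeler: Upright steel blade 24 mm wide (its x), 4 mm thick (y), 70 mm long, rounded tip, below a black handle 34 (x) x 22 (y) x 50 mm tall; about 90 g. Origin at the blade's tip, z up: blade 0 to 70 mm, handle 70 to 120 mm; a black line crosses the blade 40 mm above the tip. Starts upright in its stand, the handle's underside on the stand's top.
- stand: The feeler's own stand, apart from the row: one steel block 64 x 62 x 85 mm high, fixed to the bench, with a slit like the heads' (along its x); wide inside, the feeler lifts straight out. Origin at the centre of its underside. It is not one of the four heads.
- rig: Row of four like steel coating heads on a 100 x 350 mm plate, fixed to the bench. Each is 64 (x) x 62 (y) x 85 mm high, 90 mm apart along the rig's y. Slit in each top: 36 mm long (x), 7 mm wide (y), opening to 15 mm by 45 degree lead-ins 4 mm deep. The gap to be judged is between hidden inserts (core_a to core_d, in no fixed order) 14 to 51 mm down. Origin: centre of the plate's underside.
- slot_1 (a point): Mouth of head 1, counted from the rig's +y end: centre of its slit at the level of the head's top, 85 mm above the bench; axes as the rig's. In exactly one of the four heads (any; it changes) spring lips meet the tip 20 to 26 mm down, part at about 10 N, then drag on the sliding blade with 3 to 8 N (the reading fades when it stops) and hold the feeler up when let go.
- slot_2 (a point): Mouth of head 2, counted from the rig's +y end: centre of its slit at the level of the head's top, 85 mm above the bench; axes as the rig's. A head that is too narrow stops the tip about 14 mm down on a firm sprung shoulder: 5 N at once, then 2.5 N more for every mm, over 25 N well before the blade could be far enough in.
- slot_3 (a point): Mouth of head 3, counted from the rig's +y end: centre of its slit at the level of the head's top, 85 mm above the bench; axes as the rig's. A head that is too wide gives no drag: let go, the feeler drops until its handle lands on the head's top.
- slot_4 (a point): Mouth of head 4, counted from the rig's +y end: centre of its slit at the level of the head's top, 85 mm above the bench; axes as the rig's. Each head but the one that drags is too narrow or too wide.
- can_1: Bystander: round tin, 72 mm across, 85 mm tall. Origin at its underside. Leave it alone.
- can_2: Bystander: round tin, 84 mm across, 100 mm tall. Origin at its underside. Leave it alone.
- jar: Bystander: white screw-top jar, 70 mm across, 120 mm tall. Origin at its underside. Leave it alone.
- beaker: Bystander: open glass beaker, 66 mm across, 85 mm tall. Origin at its underside. Leave it alone.
- spatula: Bystander: lab spatula lying flat, 200 mm long. Origin at its underside. Leave it alone.
- dish: Bystander: shallow round metal dish, 90 mm across, 20 mm high. Origin at its underside. Leave it alone.
- panels: Bystander: flat stack of test panels, 150 x 70 x 12 mm. Origin at its underside. Leave it alone.
Not all that is in view belongs to the job. There is more than one size of the feeler; the one meant has the size given above.

How it is judged (in metres and radians):
On the way:
1. the feeler has been lifted clear of its stand (height (world z) of feeler above 0.088 m and contact force between feeler and the fingers above 1 N), for 0.1 s.
At the end, for the whole second after the job is handed in: The feeler stands in one of the four heads with its tip 28 to 52 mm below the head's top (the line is at 40 mm) and within 12 mm of the slit's centre, upright within 0.15 rad, at rest (under 10 mm/s), and nothing of the robot touches it. Only in the head that drags will it stay so (((horizontal distance between feeler and slot_1 below 0.012 m and z of feeler in the frame of slot_1 between -0.052 and -0.028 m) or (horizontal distance between feeler and slot_2 below 0.012 m and z of feeler in the frame of slot_2 between -0.052 and -0.028 m) or (horizontal distance between feeler and slot_3 below 0.012 m and z of feeler in the frame of slot_3 between -0.052 and -0.028 m) or (horizontal distance between feeler and slot_4 below 0.012 m and z of feeler in the frame of slot_4 between -0.052 and -0.028 m)) and angle between feeler's own z axis and vertical below 0.15 rad and linear speed of feeler below 0.01 m/s and contact force between feeler and the arm below 0.1 N and contact force between feeler and the fingers below 0.1 N).
It fails at once if the blade is pressed against the coating heads with more than 25 N (contact force between feeler and rig above 25 N or contact force between feeler and core_a above 25 N or contact force between feeler and core_b above 25 N or contact force between feeler and core_c above 25 N or contact force between feeler and core_d above 25 N).
It fails at once if the arm or fingers push on the heads with more than 25 N (contact force between any of the arm, the fingers and rig above 25 N).
It fails at once if a bystander is moved by more than 20 mm (distance of any of can_1, can_2, jar, beaker, spatula, dish, panels from where it was at the start of the episode above 0.02 m).
It also fails if it takes over 58 s, if anything falls off the work surface, if the arm or the gripper's body presses on something with over 40 N, if the wrist force passes 120 N, or if a joint passes its speed limit or range.

## Working session

There is one attempt and no reset: what is moved stays moved. The work goes in short steps, each a Python script; the robot and the scene stay as the last script left them, time stands still between calls to the robot, and variables do not carry over. Pictures are saved under pics/ and viewed, about 8 in all and at most 12, crops included, and the job is handed in when it is done.

```bash
mkdir -p pics; ls; python3 - <<'E'
from plant import robot
import cv2
for n in("side","top"):
    cv2.imwrite(f"pics/{n}0.png",robot.grab_frame(n)); print(n,robot.get_calibration(n))
print(robot.observe())
E
```

```text
pics
side {'vertical_fov': 56.893450189528394, 'cx': 313.00053429340267, 'cy': 241.19254686844366, 'rvec': array([ 0.46482783, -2.57079205,  1.36769723]), 'tvec': array([0.57575785, 0.15127545, 0.9321959 ])}
top {'vertical_fov': 43.804962156344125, 'cx': 318.0965862945704, 'cy': 242.91912904589154, 'rvec': array([ 2.18451266, -2.13869945,  0.11147882]), 'tvec': array([0.0458009 , 0.56556902, 1.4688758 ])}
{'time': 0.1, 'q': array([ 6.35586805e+01,  5.99522287e+00,  5.53216711e+00,  8.96049662e+01,
       -1.06055632e-03,  7.75280438e+01]), 'qvel': array([ 0.0094745 , -0.12696945,  0.0906803 , -0.0815853 ,  0.11109742,
       -0.11116126]), 'joint_torque': array([ 4.64300290e-03, -5.58209360e+01,  5.04719031e+01,  1.31533609e-02,
       -3.61744360e-04, -7.99949589e-06]), 'tool_pos': array([0.14472623, 0.58206451, 0.30320604]), 'tcp_rot': array([-1.79933354e+02, -1.36546201e-02,  1.66030629e+02]), 'ft_force': array([-0.25813542, -0.24195284,  0.6626421 ]), 'torque': array([ 0.01566414, -0.0042755 ,  0.0154411 ]), 'gripper_width': 0.08563838659681347}
```

View pics/top0.png

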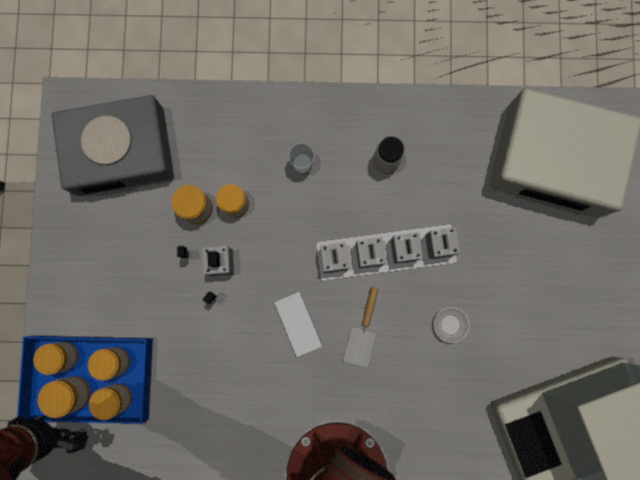

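View pics/side0.png

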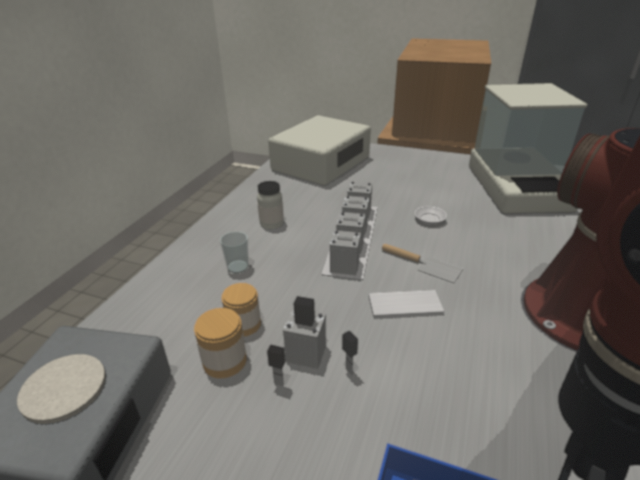

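Top view: candidates for the feeler are (213,260), in the stand, and two smaller loose ones at (182,252) and (209,298). In the side view they are at (304,312), (277,357) and (349,345). The one in the stand fits: it has the larger handle and sits on the stand top. The four heads run along (335,257), (371,251), (407,247) and (443,241). I'll confirm with enlarged crops.

```bash
cat > cam.py <<'E'
import numpy as np,cv2
from plant import robot
def K(c):
    f=240/np.tan(np.radians(c["vertical_fov"])/2); return np.array([[f,0,c["cx"]],[0,f,c["cy"]],[0,0,1.]])
def proj(n,P):
    c=robot.get_calibration(n); return cv2.projectPoints(np.float64(P).reshape(-1,1,3),c["rvec"],c["tvec"],K(c),None)[0][:,0]
def back(n,uv,z):
    c=robot.get_calibration(n); R=cv2.Rodrigues(c["rvec"])[0]; o=-R.T@c["tvec"]
    d=(R.T@np.linalg.inv(K(c))@np.c_[np.float64(uv).reshape(-1,2),np.ones(np.size(uv)//2)].T).T
    return o+d*((z-o[2])/d[:,2])[:,None]
E
python3 - <<'E'
from cam import *
t=cv2.imread("pics/top0.png");s=cv2.imread("pics/side0.png")
def crop(i,x,y,w,h,k): return cv2.resize(i[y:y+h,x:x+w],None,fx=k,fy=k,interpolation=cv2.INTER_CUBIC)
a=crop(t,310,220,160,62,5)          # 800x310
b=crop(t,170,235,80,58,5)           # 400x290
c=crop(s,260,285,110,80,3.625)
c=cv2.resize(c,(400,290))
cv2.imwrite("pics/crop1.png",np.vstack([a,np.hstack([b,c])]))
print(back("top",[[335,257],[371,251],[407,247],[443,241]],.085))
print(back("top",[[213,260]],.135),back("side",[[304,299]],.135), back("top",[[182,252],[209,298]],.09))
E
```

```text
[[ 0.52518671  0.01578676  0.085     ]
 [ 0.54156837 -0.07094511  0.085     ]
 [ 0.55311019 -0.15783548  0.085     ]
 [ 0.56953243 -0.24480208  0.085     ]]
[[0.5078357  0.30123134 0.135     ]] [[0.51486984 0.30111141 0.135     ]] [[0.52909902 0.38516501 0.09      ]
 [0.42002267 0.31536838 0.09      ]]
```

View pics/crop1.png

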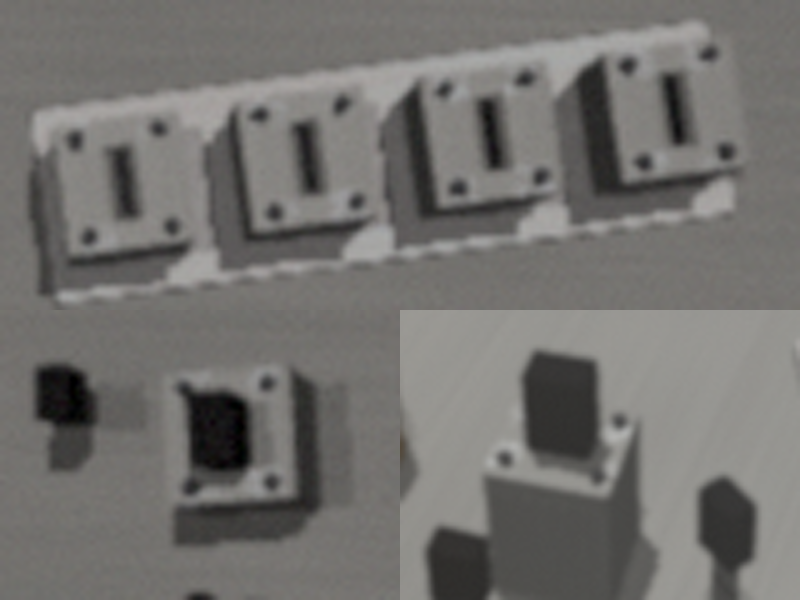

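The crop confirms it. The feeler in the stand has the full-size handle resting on the stand top, and the other two are smaller and loose. I'll fit the rig and stand poses from the screw dots on their tops and check them in the side view.

```bash
cat > fit.py <<'E'
from cam import *
H=np.array([[[76,139],[159,128],[88,236],[172,226]],[[260,115],[343,104],[275,212],[356,201]],[[445,90],[526,78],[458,187],[542,177]],[[628,65],[709,53],[643,161],[727,151]]],float)
S=np.array([[185,388],[267,383],[191,487],[271,482]],float)-[0,310]
h=np.array([back("top",(q+.5)/5-.5+[310,220],.085)[:,:2] for q in H])
s=back("top",(S+.5)/5-.5+[170,235],.085)[:,:2]
c=h.mean(1); m=c.mean(0)
d=c-m; w=np.array([135,45,-45,-135])/1e3; e=(w[:,None]*d).sum(0)/(w**2).sum(); scale=np.hypot(*e)
yawr=np.arctan2(-e[0],e[1]); u=np.array([-np.sin(yawr),np.cos(yawr)])
slots=m+w[:,None]*u
# stand yaw from x-edges and y-edges
ex=(s[0]-s[2])+(s[1]-s[3]); ey=(s[0]-s[1])+(s[2]-s[3])
yaws=[np.degrees(np.arctan2(ex[1],ex[0])),np.degrees(np.arctan2(-ey[0],ey[1]))]
E
python3 - <<'E'
from fit import *
print("scale",scale,"yaw",np.degrees(yawr),"res mm",(c-slots)*1e3,"\n",slots)
print("stand",s.mean(0),yaws,np.hypot(*ex)/2,np.hypot(*ey)/2, [np.hypot(*(q[0]-q[2])) for q in h],[np.hypot(*(q[0]-q[1])) for q in h])
im=cv2.imread("pics/side0.png"); im2=cv2.resize(im[160:380,240:400],None,fx=3.5,fy=3.5,interpolation=cv2.INTER_CUBIC)
st=s.mean(0);ya=np.radians(np.mean(yaws))
def rect(ctr,y,a,b,z,col):
    R=np.array([[np.cos(y),-np.sin(y)],[np.sin(y),np.cos(y)]])
    P=np.array([[a,b],[-a,b],[-a,-b],[a,-b]])/2@R.T+ctr
    p=(proj("side",np.c_[P,np.full(4,z)])-[240,160]+.5)*3.5-.5
    cv2.polylines(im2,[np.int32(p)],True,col,1)
rect(st,ya,.064,.062,.085,(0,0,255));rect(st,ya,.034,.022,.135,(0,255,0))
for q in slots: rect(q,yawr,.064,.062,.085,(0,0,255));rect(q,yawr,.036,.007,.085,(0,255,255))
cv2.imwrite("pics/chk.png",im2)
for y in (0,180):
  for P in ([*st,.166],*[[*q,.2] for q in slots]):
    try: print(y,robot.ik(P,[180,0,y]))
    except Exception as e_: print(e_)
E
```

```text
scale 1.000651266700626 yaw 8.930815325462119 res mm [[ 0.15024467  0.13430985]
 [-0.180488   -0.03123627]
 [-0.1352547  -0.05094001]
 [ 0.16549803 -0.05213356]] 
 [[ 0.52734932  0.01726867]
 [ 0.54132108 -0.07164022]
 [ 0.55529283 -0.1605491 ]
 [ 0.56926459 -0.24945799]]
stand [0.51284529 0.30491343] [np.float64(5.196439302911171), np.float64(4.748977756559436)] 0.048120687025418794 0.039226971501484666 [np.float64(0.04737903807157594), np.float64(0.04759592727470629), np.float64(0.04749762785379986), np.float64(0.04716933550808835)] [np.float64(0.040541937154676924), np.float64(0.04058628685191153), np.float64(0.03974973189683255), np.float64(0.039798855578577486)]
0 [  18.18817       6.54389528   -8.16915934   75.28694538    0.
 -161.81183   ]
0 [-12.3432691   -6.37131413 -17.53240643  78.8389077    0.
 167.6567309 ]
0 [-21.2687827   -3.104504   -14.43132203  78.67318197   0.
 158.7312173 ]
0 [-29.08217913   2.49017756  -8.85506021  78.65476223   0.
 150.91782087]
0 [-35.69918719  10.019185    -0.82269939  79.15811561   0.
 144.30081281]
180 [18.18817     6.54389528 -8.16915934 75.28694538  0.         18.18817   ]
180 [-12.3432691   -6.37131413 -17.53240643  78.8389077    0.
 -12.3432691 ]
180 [-21.2687827   -3.104504   -14.43132203  78.67318197   0.
 -21.2687827 ]
180 [-29.08217913   2.49017756  -8.85506021  78.65476223   0.
 -29.08217913]
180 [-35.69918719  10.019185    -0.82269939  79.15811561   0.
 -35.69918719]
```

View pics/chk.png

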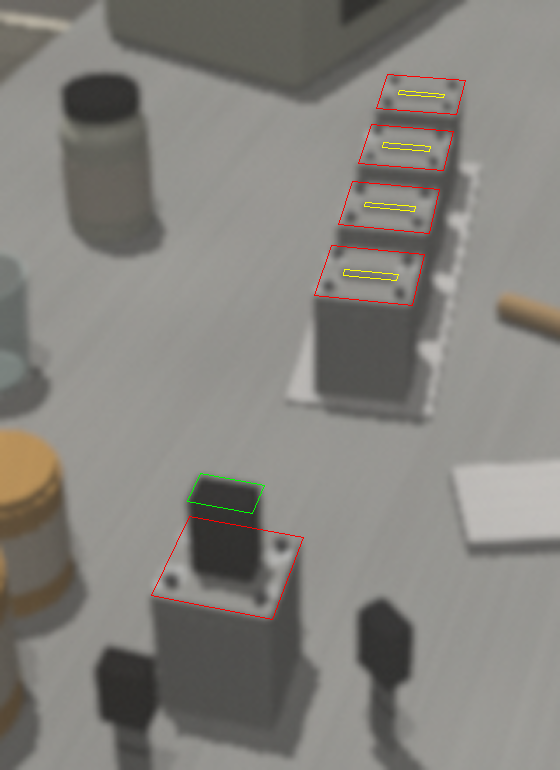

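The side-view reprojection of the red and yellow outlines matches the head tops and the stand to 1–2 mm. Spacing scale is 1.0007. Now the grasp and lift.

```bash
python3 - <<'E'
from fit import *
st=s.mean(0); Y=[180,0,180+np.mean(yaws)-360]
robot.set_gripper(.055)
robot.move_pose([*st,.26],Y)
robot.line_to([*st,.168],vel=.12,guard=8)
print(robot.observe()["tool_pos"])
robot.set_gripper(0.0)
o=robot.observe();print(o["gripper_width"],o["tool_pos"],o["ft_force"])
robot.line_to([*st,.285],vel=.1)
o=robot.observe();print(o["gripper_width"],o["tool_pos"],o["ft_force"],o["time"])
robot.move_pose([*slots[0],.275],[180,0,np.degrees(yawr)-180])
o=robot.observe();print(o["tool_pos"],o["tcp_rot"],o["ft_force"],o["time"])
im=robot.grab_frame("side");cv2.imwrite("pics/held.png",im)
t=robot.grab_frame("top");cv2.imwrite("pics/heldt.png",t)
u0=(proj("side",[[*slots[0],.1]])[0]-[60,70]).astype(int)
a=cv2.resize(im[u0[1]:u0[1]+120,u0[0]:u0[0]+120],(600,600),interpolation=cv2.INTER_CUBIC)
P=o["tool_pos"]
for dz,col in ((-.153,(0,0,255)),(-.113,(0,255,255)),(-.083,(0,255,0))):
    R=np.array([np.cos(yawr),np.sin(yawr),0])*.012
    q=P+[0,0,dz]; p=(proj("side",[q-R,q+R])-u0+.5)*5-.5
    cv2.line(a,*map(tuple,np.int32(p)),col,1)
cv2.imwrite("pics/heldc.png",a)
E
```

```text
[0.51324452 0.30511408 0.16891615]
0.02151197870997862 [0.51327757 0.30502863 0.16885506] [-1.16761886 -0.61661433  5.69907878]
0.021455457968341068 [0.51258779 0.30483395 0.28414926] [-0.53195234 -0.01687234 -1.69352969] 4.825
[0.52742033 0.01804681 0.2750386 ] [ 1.79981123e+02  9.28135839e-03 -1.71041572e+02] [ 0.12408956  1.42493288 -0.64212952] 5.9333
```

View pics/heldc.png

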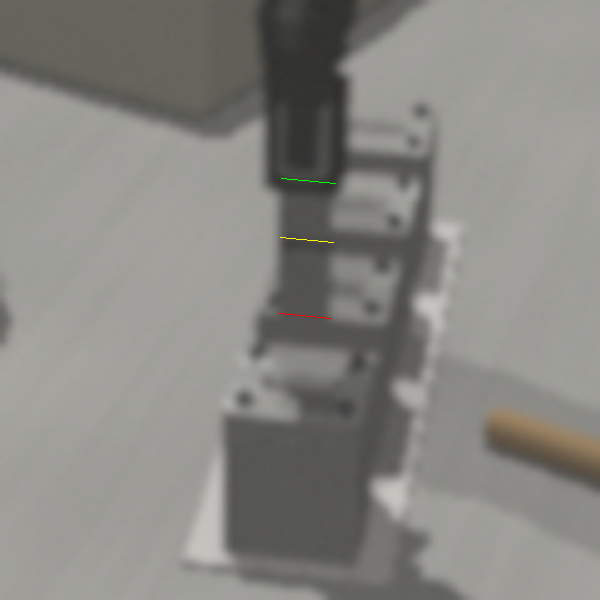

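The blade hangs upright, with tip and line where predicted (tip ≈ TCP − 0.154). Next I probe the heads gently.

```bash
python3 - <<'E'
from fit import *
L=.1539; Y=[180,0,np.degrees(yawr)-180]
def z(d): return .085-d+L
def st():
    o=robot.observe(); return round((.085+L-o["tool_pos"][2])*1e3,1),o["ft_force"].round(1),round(o["time"],1)
for i,q in enumerate(slots,1):
    if i>1: robot.move_pose([*q,z(-.03)],Y)
    robot.line_to([*q,z(-.004)],vel=.06)
    robot.pause(.2); print(i,"start",st())
    hit=robot.line_to([*q,z(.031)],vel=.015,guard=4)
    r=st(); print(i,"hit",hit,r)
    if hit and r[0]>18: print("lips?"); break
    if hit and r[0]<11: print("mouth contact"); break
    robot.line_to([*q,z(-.03)],vel=.08)
E
```

```text
1 start (np.float64(-4.5), array([-0.6,  0.5, -0.2]), 6.9)
1 hit True (np.float64(15.6), array([-0.5, -0.7,  4.9]), 8.2)
2 start (np.float64(-4.4), array([-0.9,  0.3, -1.6]), 10.2)
2 hit True (np.float64(15.5), array([ 0.2, -0. ,  4.8]), 11.5)
3 start (np.float64(-4.5), array([ 0.5, -0.2, -0.6]), 13.5)
3 hit True (np.float64(24.7), array([0.6, 0.2, 4.7]), 15.2)
lips?
```

Heads 1 and 2 stop at ~15 mm, so they're narrow. Head 3 resists at ~25 mm, where the lips should be. I'll press through slowly and watch the force.

```bash
python3 - <<'E'
from fit import *
L=.1539; q=slots[2]
for d in (.028,.031,.034,.037,.040):
    hit=robot.line_to([*q,.085-d+L],vel=.012,guard=14)
    o=robot.observe(); print(hit,round((.085+L-o["tool_pos"][2])*1e3,1),o["ft_force"].round(1),round(o["time"],1))
    if hit: break
robot.pause(.4);o=robot.observe(); print(o["ft_force"].round(1))
im=robot.grab_frame("side")
u0=(proj("side",[[*q,.1]])[0]-[40,40]).astype(int)
cv2.imwrite("pics/in.png",cv2.resize(im[u0[1]:u0[1]+80,u0[0]:u0[0]+80],(560,560),interpolation=cv2.INTER_CUBIC))
E
```

```text
False 26.8 [ 0.4 -0.   7.8] 15.6
False 30.4 [1.1 0.5 5.5] 16.0
False 33.9 [1.4 0.2 3.4] 16.4
False 37.0 [0.8 0.2 2.7] 16.8
False 40.1 [0.7 0.3 2.5] 17.2
[ 0.5 -1.   1.7]
```

View pics/in.png

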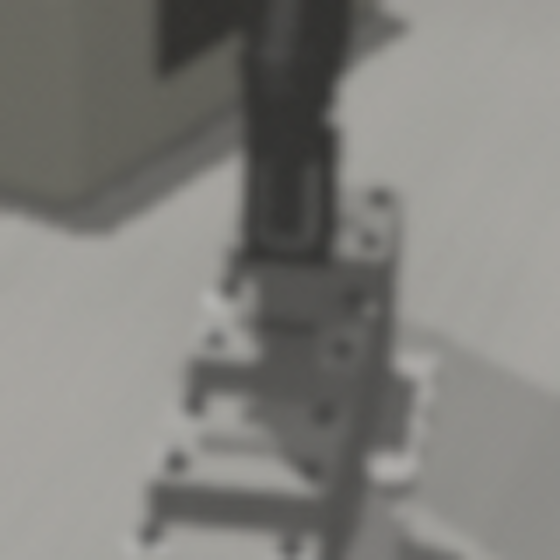

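The blade is in head 3, and the line (row ≈325) is at the head's top. After a push of about 8 N, the reading fell to a light drag of ~2.5–5 N. Releasing and checking.

```bash
python3 - <<'E'
from fit import *
q=slots[2]
robot.set_gripper(.055); robot.pause(.3)
o=robot.observe(); p=o["tool_pos"]; print(p,o["ft_force"].round(1))
hit=robot.line_to([p[0],p[1],.30],vel=.08,guard=6); print(hit)
robot.line_to([p[0]-.12,p[1],.36],vel=.15)
robot.pause(.3); print(robot.observe()["time"])
im=robot.grab_frame("side")
u0=(proj("side",[[*q,.1]])[0]-[40,50]).astype(int)
a=cv2.resize(im[u0[1]:u0[1]+80,u0[0]:u0[0]+80],(560,560),interpolation=cv2.INTER_CUBIC)
for z,col in ((.085,(0,255,255)),(.115,(0,255,0)),(.165,(0,0,255))):
    R=np.array([np.cos(yawr),np.sin(yawr)])*.017
    P=(proj("side",[[*(q-R),z],[*(q+R),z]])-u0+.5)*7-.5
    cv2.line(a,*map(tuple,np.int32(P)),col,1)
cv2.imwrite("pics/end.png",a)
E
```

```text
[ 0.55528732 -0.16054966  0.19889915] [-0.  -1.2  1. ]
False
21.0917
```

View pics/end.png

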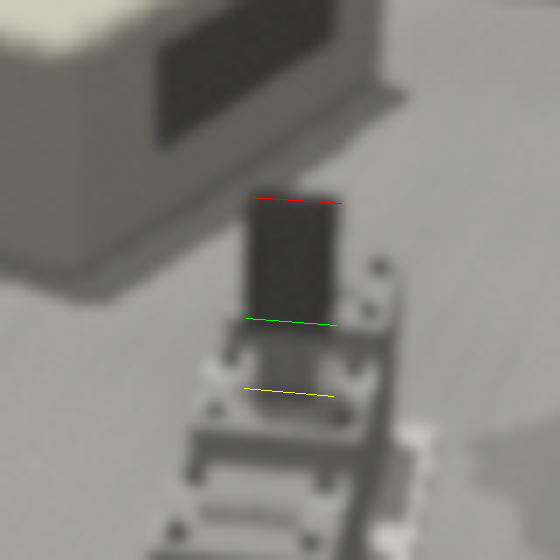

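The picture shows the feeler upright in head 3 and let go of. The handle's underside (row ≈322) and top (row ≈200) lie on the lines predicted for a 40 mm depth, and the blade meets the head top at row ≈392. It has not dropped, so I'm handing it in.

```bash
python3 - <<'E'
from plant import robot
print(robot.observe()["time"]); print(robot.job_done())
E
```

```text
21.1417
the job is handed in; nothing more can be done
None
```

The feeler is standing upright in head 3, let go of, with its line about level with the head's top. I handed the job in at 21.1 s; no verdict is reported.

- **Finding the head:** I lifted the full-size feeler from its stand and tried the heads in order.
  - Heads 1 and 2 stopped the tip at about 15.5 mm, so both are too narrow.
  - Head 3 met the tip at about 25 mm. The highest reading was about 8 N, then it fell to 5.5 and on to 2.5 N as the blade slid to 40 mm. The last readings, taken at the end of each short slide, are a little under the stated 3–8 N.
  - I did not try head 4, because only one head drags and head 3 behaved as described.
- **Last check:** In the side view after release and retreat, the handle's top and underside lay on the positions predicted for a 40 mm depth, within about 2 mm. It had not dropped, and the gripper was well clear.
- **Forces:** The highest tool force I read was about 8 N. I read it only between moves; the push into head 3 was set to stop if the force changed by 14 N, and it never did.
- **Not checked:** I took no final top picture of the other items on the bench. No move went near them below their height.

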